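# Half-beam check on the bench photometer

### The job

Half-beam check on the bench photometer: first take the small amber bottle that was left standing right in front of the beam shutter, where the blade slides out, and stand it upright in the steel bottle tray with the other two, without letting the blade push it. Then draw the shutter by its thumb post, against its return spring, to the half-way mark without ever opening it right up, and finish while still holding it steady there for the reading: do not let go, or it shuts. Leave the rest of the glassware where it stands.

Things in the scene. Friction and masses are not known exactly. Their poses are not given: they have to be found in the camera images.
- photometer: Bench photometer, fixed, long along its own y. Base plate x -55..+85 mm, y +-170, 18 high. On it: finned lamp house (y -162..-62, x +-45, 103 high), shutter frame (y +-15, x +-50, 104 high), cell holder (y 30..66, 98 high), detector box (y 88..162, 98 high), spring barrel behind the frame (to x +125, 107 high). Origin: on the bench under the frame's middle. -x is the front; yaw within 0.26 rad.
- shutter_travel (a joint): Travel of the shutter in m: 0 shut, 0.060 fully open, 0.030 half (blade edge on the beam axis). It opens along the photometer's own -x, forwards to the robot. A return spring pulls it shut: about 2 N at 0, rising 130 N/m (6 N at half, 10 N fully open), plus about 0.4 N friction; let go, it shuts at once.
- shutter: The moving shutter: an upright steel blade, 75 x 4 x 64 mm, 33 to 97 mm above the bench, in the frame's slot, with the thumb post on top. Its origin is the photometer's, shifted by the travel along -x. Shut, its front end is 45 mm in front of the photometer's origin, inside the frame; it slides out of the frame's front end as it opens and would meet the bottle after 15 to 21 mm.
- thumb_post (a point): On the axis of the upright round black thumb post on the shutter, at the height to grip it, 134 mm above the bench. The post is 14 mm across, from 110 to 152 mm above the bench, on a 4 mm thick steel collar 20 mm across (106 to 110 mm). Shut, it stands at photometer x = +20 mm, y = 0, and it is higher than all else on the photometer.
- half_mark (a point): Fixed point on the frame's top beside the thick half-way line of the white index strip: photometer x = -10 mm, y = 0, 106 mm above the bench. At half travel the thumb post's axis stands over it. The strip's rear line is shut (x = +20), its front line fully open (x = -40).
- bottle: The bottle to move: amber glass, black cap, closed, 46 mm across, 88 mm tall, about 0.14 kg (may vary by a third), straight-sided up to about 50 mm. Origin at the centre of its underside. It starts upright on the bench about 86 mm in front of the photometer's origin (along its -x), within 8 mm of its y = 0.
- tray: Open steel bottle tray, fixed, 170 (x) x 120 (y) x 22 mm high, walls 4 mm, inner floor 4 mm above the bench. Origin at the centre of its underside. It stands left or right of the photometer. Two like bottles stand in its +x half; its -x half (around x = -35 mm, y = 0) is free.
- tube_rack: Fixed wooden test-tube rack with tubes, 170 x 70 mm, 112 mm high, on the side where the tray is not. Origin under its centre.
- bottle_2: Bystander: bottle like the one to move, standing in the tray near tray x = +48, y = -30 mm.
- bottle_3: Bystander: bottle like the one to move, standing in the tray near tray x = +48, y = +30 mm.
- beaker: Bystander: glass beaker, 60 mm across, 72 mm tall, on the bench in front of the detector box, about 120 mm in front of and 125 mm to the +y side of the photometer's origin.
- cell_box: Bystander: closed box for cells, 51 x 76 x 34 mm, on the bench in front of the lamp house, about 120 mm in front of and 125 mm to the -y side of the photometer's origin.
- dish: Bystander: white porcelain dish, 72 mm across, 30 mm tall, right of and behind the photometer.
- cylinder_glass: Bystander: clear measuring cylinder, 24 mm across on a 60 mm foot, 155 mm tall, left of and behind the photometer.
- wash_bottle: Bystander: white wash bottle, 68 mm across, 185 mm tall with its spout, at the left back.
- bulb: Bystander: black rubber pipette bulb lying on the bench, 54 mm across, at the right back.
Not all that is in view belongs to the job. There is more than one size of the tray; the job needs the smaller.

How it is judged:
By the outcome, as a careful person would: the job done as asked, in the order asked, and still so for the second after the job is handed in, while the arm keeps its last pose, push and grip.
It also fails if it takes over 58 s, if anything falls off the work surface, if the arm or the gripper's body presses on something with over 40 N, if the wrist force passes 120 N, or if a joint passes its speed limit or range.

### The arm

A 6-joint arm with a two-finger parallel gripper is mounted at the origin on the work surface. World frame = base frame: x ahead of the robot, y to its left, z up, the work surface at z = 0. Lengths are in m, angles in rad, forces in N, time in s.
With the tool pointing down it reaches from about 0.425 to 0.95 m from the base axis. Payload 3.5 kg.
Tool frame: the origin (TCP) lies midway between the tips of the shut fingers; the grasp point (between the pads) lies 19 mm behind it; x points along the fingers, y is the direction in which the jaws open and shut, and the axes are right-handed (so a half turn about x gives the same grasp; the last joint's range is limited). The gripper opens to 85 mm and grips with 20 to 120 N. Pads are 22 mm wide; open, the fingers measure 114 mm over their backs; the gripper's body (76 mm by 85 mm) begins 54 mm behind the grasp point. The pads swing forward as they close: fully open they stand 13 mm farther back than shut.
Start: joints at [0.997, 0.286, 1.577, -0, 1.279, -0.15], TCP at [0.278, 0.615, 0.21] pointing down, gripper open.
Joint ranges: [-2.77, 2.77], [-0.9, 2.22], [0.21, 2.48], [-1.53, 4.67], [0.24, 2.81], [-2.84, 2.84]. Speed limits (rad/s): [2.79, 2.79, 3.14, 3.14, 3.14, 3.14].

### API

Orientations are given as a unit quaternion [x, y, z, w].
In Python, from plant import sensors, optics, ctrl gives the robot as it stands.
- The arm moves only by the tool arm_command, never from a script. Its argument "increments" is a list that holds one entry, the list of rows, each a list of 4 numbers: the shift along the tool's x, y, z in cm, then the turn about the tool's x in rad. A call has 1 to 20 rows; each row shifts and turns the commanded pose from where the row before left it, along the tool's axes as they then stand; what a row does not reach is not made up. A row lasts 1/8 s, in which the tool goes at most 62.5 mm and 10.7 degrees, less where a joint would pass 70% of its speed; a pose out of reach is approached as far as the arm can. A call with a gripper value outside its range is refused whole. "grip" is the finger opening in cm, from 0 to 8.54, set as the call begins (left out, the last holds). The fingers move at their own pace and stop on an object; "grip_force" is the grip in N (left out, the last holds). Time passes only in rows, so rows that do not move let the fingers close. It gives the time, the measured TCP pose, the force and the opening at its end, in the units of the state.
- sensors.get_state(): the state, without advancing time (a new reading comes with each control period).
- optics.read_camera(name): name is "scene" or "side" or "wrist"; returns the picture (480x640x3 uint8, blue, green, red); there is no depth.
- optics.camera_model(name): a dict with "camera_matrix" (3x3 intrinsics, pixels), "world_from_camera" (4x4, takes a point from camera to world coordinates); the wrist camera has in their place "mount" (4x4, takes a point from camera to tool coordinates, whose origin is the TCP and whose axes are the tool frame's). Camera axes: x right, y up, looking along -z (the intrinsics and any distortion apply to the point x, -y, -z); pixel columns grow to the right and rows downward; lengths in m; the calibration is good to about 2 mm. A picture is of the moment at which its call begins: read the wrist's pose just before it. camera_model takes no time and is no camera call.
- ctrl.sign_off(): hands the job in, once; it reports no verdict.
Trained networks look in the newest picture that a camera, given by its name, has taken for a name from the list of things; names that differ only in an ending like _2 or _b are one class to them, and where a whole thing is asked for, a point or a joint stands for the part that bears it (a point fixed in the world has none). Each returns a list of dicts, best first, with "conf" (0 to 1); they miss things now and then, are a little off and sometimes report something else, mostly with a low value. They report only what shows in the picture. A call takes as long as a camera call. They do not tell look-alikes from the thing itself.
- optics.boxes_of(camera, query): "at" ([row, column] in pixels, amid what is visible of it).
- optics.place_of(camera, query): "at" ([row, column] in pixels: a listed point, or the origin of a listed thing).
The state is a dict: "time": time; "qpos": joint angles; "dq": joint speeds; "joint_efforts": joint torques, N m; "eef_pos": TCP position; "tcp_rot": TCP orientation; "contact_force": force on the tool from outside, world axes, zero at the start; "wrist_torque": the same for the moment, N m; "opening": opening from 0.0 (shut) to 1.0 (fully open).
Only numpy, scipy, OpenCV 4.12 (cv2) and the standard library are available. Lean on these libraries where they do the work, as an engineer would, in place of code of your own. Each camera call takes 0.05 s, during which the arm holds its last target.

## Working session

There is one attempt and no reset: what is moved stays moved. The work goes in short steps, Python scripts to look and compute and a tool call to move; the robot and the scene stay as the last step left them, time stands still between calls to the robot, and variables do not carry over. Pictures are saved under pics/ and viewed, and the job is handed in when it is done.

Besides the shell and the picture viewer there is one more tool, called after "Call:" as name([rows], argument=value, ...), one row to a line, values as JSON. arm_command: Moves the arm, as the interface text tells. Its arguments: {"type":"object","properties":{"increments":{"type":"array","items":{"type":"array","items":{"type":"array","items":{"type":"number"}}}},"grip":{"type":"number"},"grip_force":{"type":"number"}},"required":["increments"]}

```bash
ls; mkdir -p pics
cat > h.py <<'E'
import numpy as np, cv2
from plant import sensors, optics, ctrl
from scipy.spatial.transform import Rotation as R
def model(n):
    m=optics.camera_model(n); K=np.array(m["camera_matrix"])
    if n=="wrist":
        s=sensors.get_state(); T=np.eye(4); T[:3,:3]=R.from_quat(s["tcp_rot"]).as_matrix(); T[:3,3]=s["eef_pos"]
        return K,T@np.array(m["mount"]),m
    return K,np.array(m["world_from_camera"]),m
def ray(M,at):
    K,T,m=M; d=np.linalg.inv(K)@[at[1],at[0],1]; d=np.array([d[0],-d[1],-d[2]])
    return T[:3,3],T[:3,:3]@d
def onz(M,at,z):
    o,d=ray(M,at); return o+d*(z-o[2])/d[2]
def proj(M,p):
    K,T,m=M; c=np.linalg.inv(T)@np.r_[p,1]; u=K@[c[0],-c[1],-c[2]]; return u[1]/u[2],u[0]/u[2]
E
python3 - <<'E'
from h import *
for c in ("scene","side","wrist"):
    M=model(c); im=optics.read_camera(c); cv2.imwrite(f"pics/a_{c}.png",im)
    print(c,[k for k in M[2]],M[0].tolist(),M[1].round(3).tolist(), {k:v for k,v in M[2].items() if 'dist' in k})
s=sensors.get_state();print(s)
E
```

```text
pics
scene ['camera_matrix', 'world_from_camera'] [[484.0428360484041, 0.0, 318.3589846070517], [0.0, 484.0428360484041, 247.3178370754962], [0.0, 0.0, 1.0]] [[0.478, -0.619, 0.624, 1.245], [0.878, 0.321, -0.354, -0.437], [0.019, 0.717, 0.697, 0.952], [0.0, 0.0, 0.0, 1.0]] {}
side ['camera_matrix', 'world_from_camera'] [[596.5388341727438, 0.0, 323.1475711495258], [0.0, 596.5388341727438, 238.3421005002446], [0.0, 0.0, 1.0]] [[0.999, 0.026, -0.039, 0.417], [-0.046, 0.643, -0.764, -1.258], [0.005, 0.765, 0.643, 1.172], [0.0, 0.0, 0.0, 1.0]] {}
wrist ['camera_matrix', 'mount'] [[363.28013780631045, 0.0, 319.885493570792], [0.0, 363.28013780631045, 238.51502471994974], [0.0, 0.0, 1.0]] [[0.411, -0.87, -0.273, 0.206], [0.912, 0.392, 0.125, 0.646], [-0.002, -0.3, 0.954, 0.372], [0.0, 0.0, 0.0, 1.0]] {}
{'time': 0.15, 'qpos': array([ 9.96985706e-01,  2.87008991e-01,  1.57782890e+00,  5.61693072e-06,
        1.27856749e+00, -1.50008356e-01]), 'dq': array([ 4.33929253e-04, -3.54579351e-03, -4.11328211e-03, -1.70603248e-03,
       -3.01737276e-05, -9.99544279e-04]), 'joint_efforts': array([ 8.82347667e-04, -4.06604326e+01, -2.93143505e+01, -1.22291176e-04,
        3.98553646e-03,  1.05156255e-05]), 'eef_pos': array([0.27726269, 0.61483979, 0.20904013]), 'tcp_rot': array([ 0.14811971,  0.6915191 , -0.14931712,  0.69106171]), 'contact_force': array([-0.12712096,  0.80187019,  0.3901006 ]), 'wrist_torque': array([ 0.00190158, -0.03910646, -0.04026671]), 'opening': 0.9978353306981774}
```

View pics/a_scene.png

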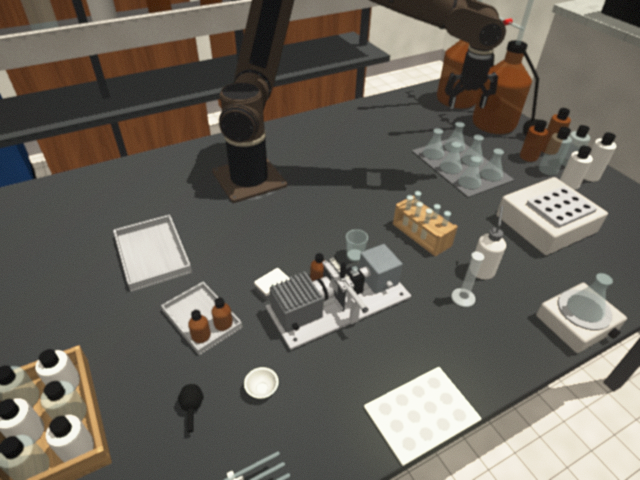

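View pics/a_side.png

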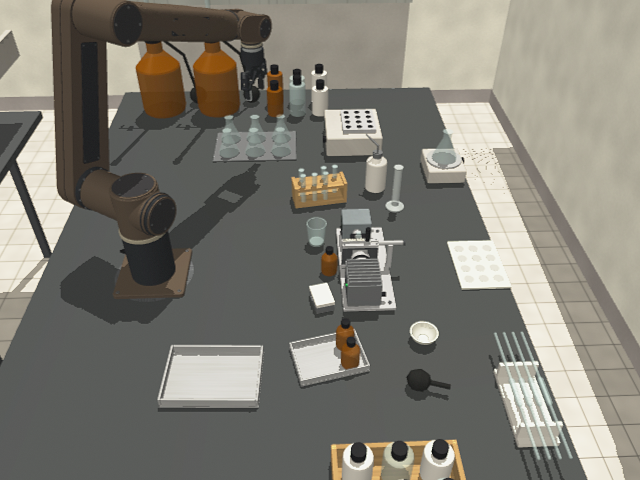

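Run:
```python
from h import *
for c in ("scene","side"):
    M=model(c)
    for q,z in (("bottle",0),("tray",0),("photometer",0),("thumb_post",.134),("half_mark",.106),("beaker",0),("cell_box",0),("tube_rack",0)):
        for r in optics.place_of(c,q)[:4]:
            print(c,q,round(r["conf"],2),np.round(r["at"],1),onz(M,r["at"],z).round(4)[:2])
```

```text
scene bottle 0.92 [333.4 198.7] [ 0.5198 -0.3452]
scene bottle 0.57 [321.7 221.2] [ 0.512  -0.2861]
scene bottle 0.53 [280.8 316.5] [ 0.5021 -0.0181]
scene tray 0.98 [317.5 202.8] [ 0.4792 -0.3212]
scene tray 0.72 [336.3 200.9] [ 0.5302 -0.3433]
scene tray 0.57 [254.3 150.4] [ 0.2044 -0.3773]
scene photometer 0.74 [302.3 337.8] [ 0.5911 -0.0049]
scene thumb_post 0.59 [324.5 225.4] [ 0.626  -0.3022]
scene thumb_post 0.46 [269.9 341.9] [ 0.6041 -0.0088]
scene half_mark 0.82 [273.1 335.4] [ 0.584  -0.0132]
scene beaker 0.8 [258.2 357.8] [0.4814 0.1229]
scene cell_box 0.61 [290.1 273.9] [ 0.4795 -0.1308]
scene tube_rack 0.61 [229.7 423.4] [0.4704 0.3575]
side bottle 0.81 [273.3 331.7] [ 0.5044 -0.0217]
side bottle 0.6 [349.  343.7] [ 0.5187 -0.2976]
side bottle 0.47 [199.1 319.1] [0.4831 0.3364]
side tray 0.92 [377.3 212.5] [ 0.1994 -0.3703]
side tray 0.66 [356.8 328. ] [ 0.4782 -0.3204]
side photometer 0.96 [269.5 360.5] [ 0.5881 -0.0092]
side photometer 0.49 [358.8 330.1] [ 0.483  -0.3268]
side thumb_post 0.53 [236.1 365.6] [ 0.5948 -0.0202]
side half_mark 0.65 [239.7 357.2] [ 0.5748 -0.0014]
side beaker 0.59 [241.1 315.5] [0.4634 0.1221]
side cell_box 0.92 [298.8 319.9] [ 0.4665 -0.1212]
side tube_rack 0.88 [200.6 318.4] [0.4805 0.3281]
```

```bash
cat >> h.py <<'E'
def axes():
    s=sensors.get_state(); return np.array(s["eef_pos"]),R.from_quat(s["tcp_rot"]).as_matrix()
def delta(target):
    p,A=axes(); return (A.T@(np.array(target)-p))*100
E
python3 - <<'E'
from h import *
p,A=axes(); print(A.round(3)); print(np.array(optics.camera_model("wrist")["mount"]).round(3))
print("to overhead",delta([0.46,-0.02,0.33]))
E
```

```text
[[ 0.     0.411  0.912]
 [ 0.     0.912 -0.411]
 [-1.     0.     0.   ]]
[[ 0.     0.3   -0.954 -0.163]
 [ 1.    -0.    -0.    -0.001]
 [-0.    -0.954 -0.3   -0.078]
 [ 0.     0.     0.     1.   ]]
to overhead [-11.98593008 -50.40725337  42.75452508]
```

Run:
```python
import cv2
a=cv2.imread("pics/a_side.png"); cv2.imwrite("pics/a_side_c.png",cv2.resize(a[200:400,260:460],(800,800))[:600])
a=cv2.imread("pics/a_scene.png"); cv2.imwrite("pics/a_scene_c.png",cv2.resize(a[230:360,150:420],None,fx=2.9,fy=2.9,interpolation=2))
```

```text
(no output)
```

View pics/a_scene_c.png

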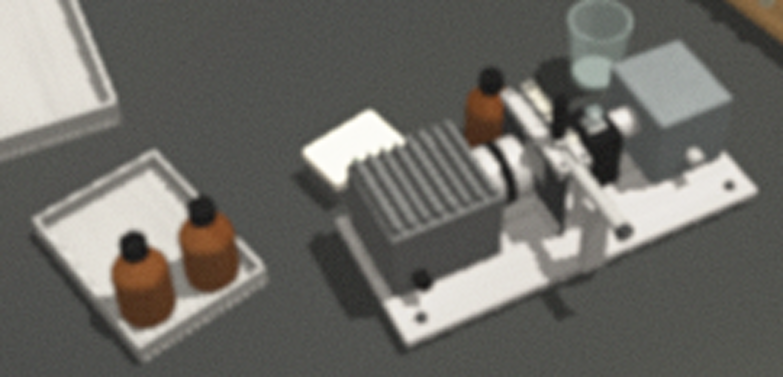

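View pics/a_side_c.png

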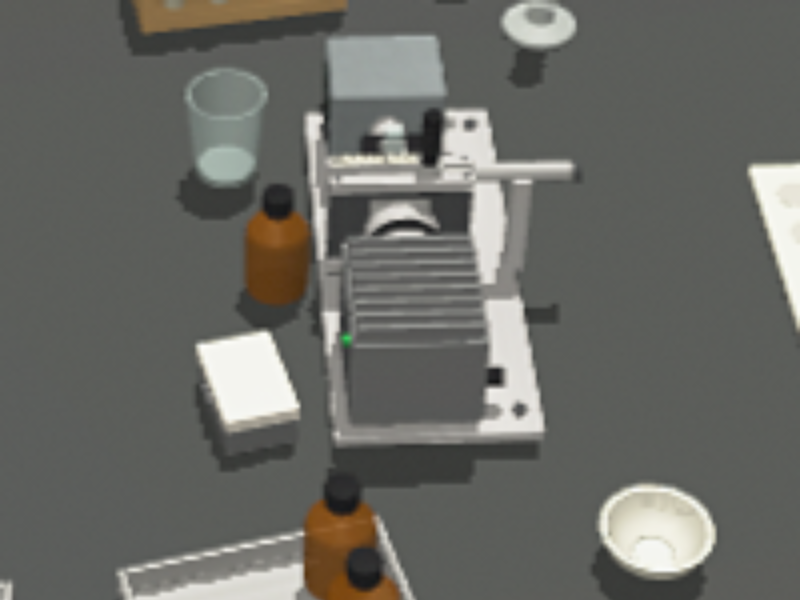

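Call:
arm_command([
  [[-4,0,0,0],[-4,0,0,0],[-4,0,0,0],[0,-3.6,3.05,0],[0,-3.6,3.05,0],[0,-3.6,3.05,0],[0,-3.6,3.05,0],[0,-3.6,3.05,0],[0,-3.6,3.05,0],[0,-3.6,3.05,0],[0,-3.6,3.05,0],[0,-3.6,3.05,0],[0,-3.6,3.05,0],[0,-3.6,3.05,0],[0,-3.6,3.05,0],[0,-3.6,3.05,0],[0,-3.6,3.05,0],[0,0,0,-0.142],[0,0,0,-0.142],[0,0,0,-0.14]],
])

```text
time: 3.45
eef_pos: [0.4595, -0.02, 0.3302]
tcp_rot: [-0.002, 0.707, 0.001, 0.707]
contact_force: [0.2, 0.4, -0.4]
opening: 1.004
```

Run:
```python
from h import *
p,A=axes(); print(p,A.round(3).tolist())
M=model("wrist"); im=optics.read_camera("wrist"); cv2.imwrite("pics/b_wrist.png",im)
for q,z in (("bottle",0),("tray",0),("photometer",0),("thumb_post",.134),("half_mark",.106),("beaker",0),("cell_box",0)):
    for r in optics.place_of("wrist",q)[:4]:
        print(q,round(r["conf"],2),np.round(r["at"],1),onz(M,r["at"],z).round(4)[:2])
```

```text
[ 0.45948209 -0.02000707  0.33024558] [[0.0, -0.004, 1.0], [-0.0, 1.0, 0.004], [-1.0, -0.0, 0.0]]
bottle 0.74 [234.3  94.5] [ 0.532  -0.3402]
bottle 0.74 [227.3 130.5] [ 0.5214 -0.2875]
bottle 0.61 [210.1 324.8] [ 0.4954 -0.0136]
bottle 0.25 [324.9 589.5] [0.6744 0.3955]
tray 0.71 [196.1 100. ] [ 0.4771 -0.3226]
photometer 0.81 [265.9 329.9] [ 0.5786 -0.0054]
thumb_post 0.61 [330.  331.1] [ 0.6026 -0.0072]
half_mark 0.69 [291.5 328.7] [ 0.5685 -0.0097]
beaker 0.93 [182.5 424.1] [0.4564 0.121 ]
beaker 0.54 [330.6  63.5] [ 0.6881 -0.4166]
cell_box 0.97 [190.3 237.5] [ 0.4682 -0.1332]
cell_box 0.53 [329.8  62.1] [ 0.6867 -0.4184]
```

View pics/b_wrist.png

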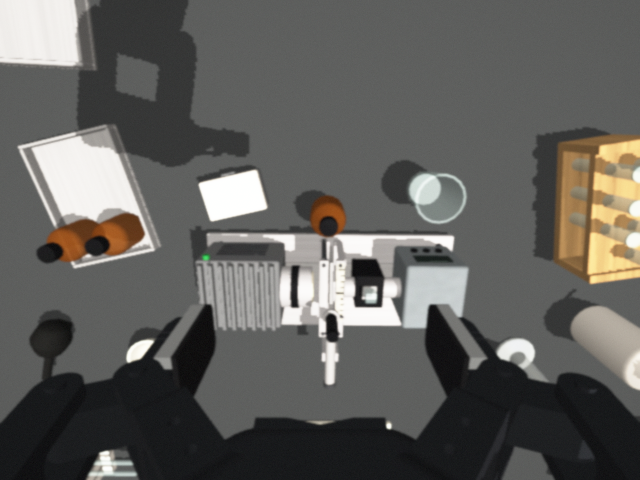

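Run:
```python
from h import *
M=model("wrist")
for n,at,z in (("front L corner",(234,207),.018),("front R",(234.5,454),.018),("tray top TL",(147,20),.022),("tray TR",(125,111),.022),("tray BR",(245,159),.022),("tray BL",(268,74),.022),("cap",(226,328),.088),("post top",(322,332),.152),("barrel end",(383,330),.1)):
    print(n,onz(M,at,z).round(4))
im=cv2.imread("pics/b_wrist.png"); cv2.imwrite("pics/b_c.png",cv2.resize(im[180:400,180:480],None,fx=2.6,fy=2.6,interpolation=2))
cv2.imwrite("pics/b_t.png",cv2.resize(im[100:300,0:200],None,fx=3,fy=3,interpolation=2))
```

```text
front L corner [ 0.5246 -0.1746  0.018 ]
front R [0.5254 0.1632 0.018 ]
tray top TL [ 0.4087 -0.3984  0.022 ]
tray TR [ 0.3823 -0.279   0.022 ]
tray BR [ 0.5391 -0.2404  0.022 ]
tray BL [ 0.5729 -0.3637  0.022 ]
cap [ 0.4939 -0.0108  0.088 ]
post top [ 0.5819 -0.0073  0.152 ]
barrel end [ 0.702  -0.0071  0.1   ]
```

View pics/b_c.png

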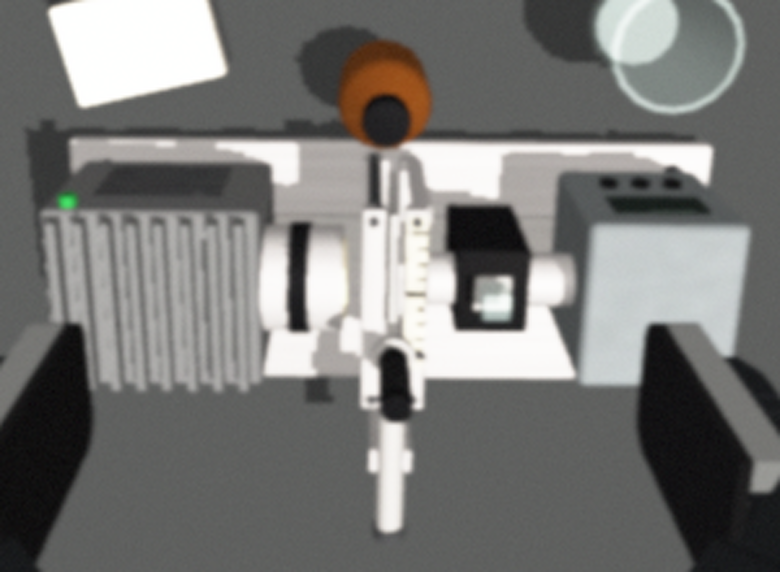

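View pics/b_t.png

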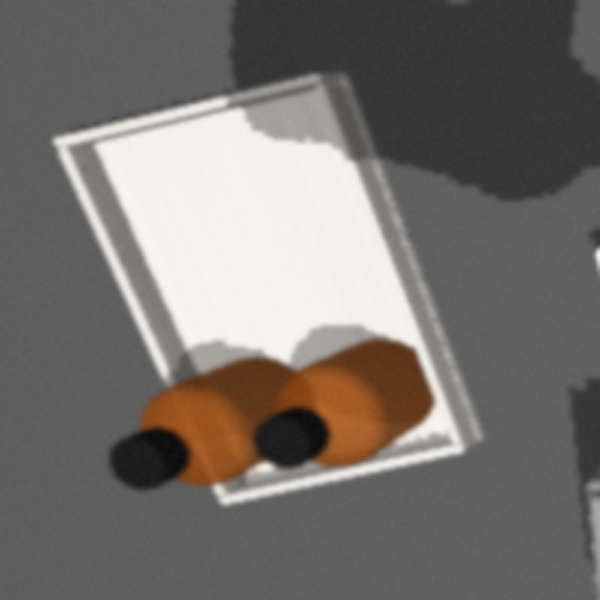

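Call:
arm_command([
  [[3,0.2,0.7,0],[3,0.2,0.7,0],[3,0.2,0.7,0],[3,0.2,0.7,0],[3,0,0,0],[3,0,0,0],[0,0,0,0]],
])

```text
time: 4.72
eef_pos: [0.4855, -0.0112, 0.1475]
tcp_rot: [0.001, 0.709, 0.0, 0.705]
contact_force: [0.2, 0.3, -0.3]
opening: 1.001
```

Run:
```python
from h import *
p,A=axes(); print(p)
M=model("wrist"); im=optics.read_camera("wrist"); cv2.imwrite("pics/c_wrist.png",im)
for q,z in (("bottle",0),("photometer",0),("thumb_post",.134),("half_mark",.106)):
    for r in optics.place_of("wrist",q)[:3]:
        print(q,round(r["conf"],2),np.round(r["at"],1),onz(M,r["at"],z).round(4)[:2])
P=np.array([.58,-.006,0])
for n,v in (("fL",(-.055,-.17,.018)),("fR",(-.055,.17,.018)),("post",(.02,0,.134)),("posttop",(.02,0,.152)),("half",(-.01,0,.106)),("frameFL",(-.05,-.015,.104)),("frameFR",(-.05,.015,.104))):
    q=proj(M,P+v); print(n,np.round(q,1)); cv2.circle(im,(int(round(q[1])),int(round(q[0]))),3,(0,0,255),1)
for b in ((.4945,-.012),):
  for z,c in ((0.088,(0,255,0)),(0,(255,255,0))):
    for t in np.linspace(0,6.28,40):
        r=.023 if z==0 else .01
        q=proj(M,[b[0]+r*np.cos(t),b[1]+r*np.sin(t),z]); cv2.circle(im,(int(round(q[1])),int(round(q[0]))),1,c,-1)
cv2.imwrite("pics/c_ann.png",im)
```

```text
[ 0.48550994 -0.01119442  0.14750678]
bottle 0.72 [257.7  16.9] [ 0.5225 -0.2874]
bottle 0.61 [228. 318.] [ 0.4945 -0.0131]
photometer 0.9 [315.5 323.9] [ 0.5816 -0.0076]
half_mark 0.89 [376.6 324.7] [ 0.5684 -0.0084]
fL [267.6 129.8]
fR [267.4 522.4]
post [449.1 328.9]
posttop [475.7 329.7]
half [378.6 328.2]
frameFL [324.3 305.3]
frameFR [324.2 351.9]
```

View pics/c_ann.png

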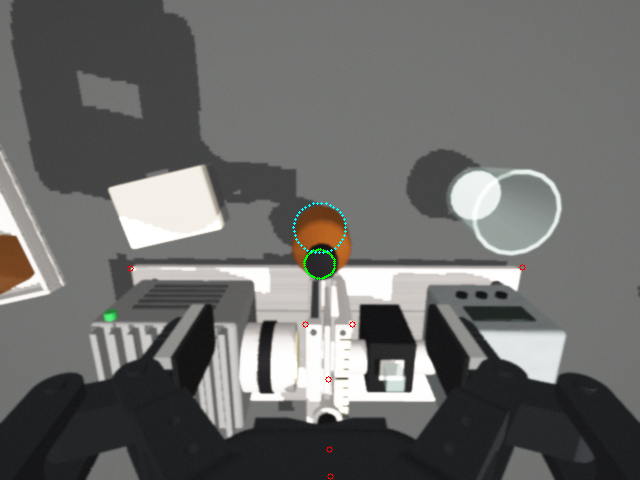

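View pics/c_wrist.png

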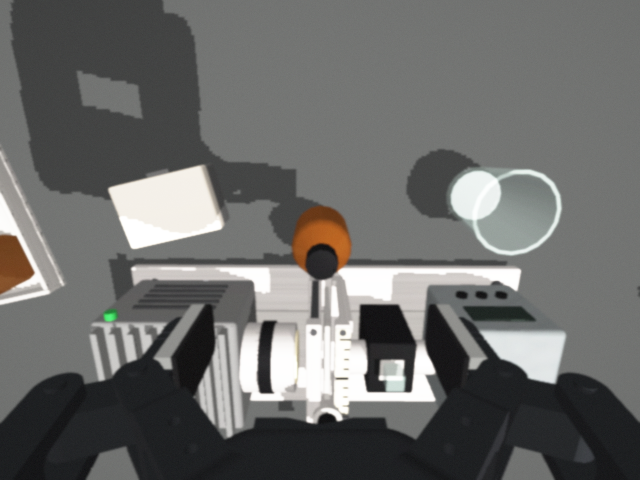

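Call:
arm_command([
  [[3,0,0.1,0],[3,0,0.1,0],[2.5,0,0,0],[2.5,0,0,0],[0,0,0,0],[0,0,0,0]],
])

```text
time: 5.72
eef_pos: [0.4908, -0.012, 0.0417]
tcp_rot: [-0.0, 0.706, -0.0, 0.708]
contact_force: [0.5, 0.2, 0.1]
opening: 1.0
```

Run:
```python
from h import *
p,A=axes(); print(p,A.round(3).tolist())
im=optics.read_camera("side"); cv2.imwrite("pics/d_s.png",cv2.resize(im[180:330,260:460],None,fx=4,fy=4,interpolation=2))
cv2.imwrite("pics/d_w.png",optics.read_camera("wrist"))
```

```text
[ 0.49081018 -0.01202147  0.04173022] [[0.003, -0.0, 1.0], [-0.001, 1.0, 0.0], [-1.0, -0.001, 0.003]]
```

View pics/d_s.png

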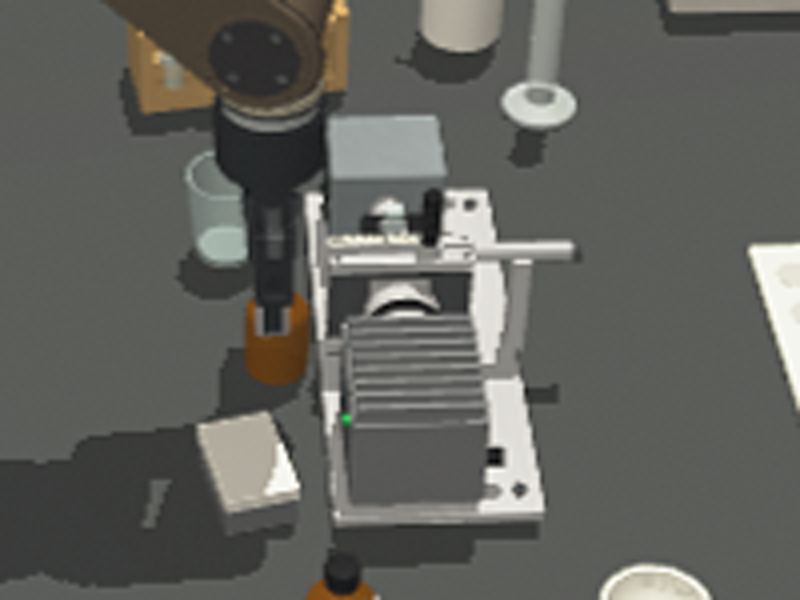

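View pics/d_w.png

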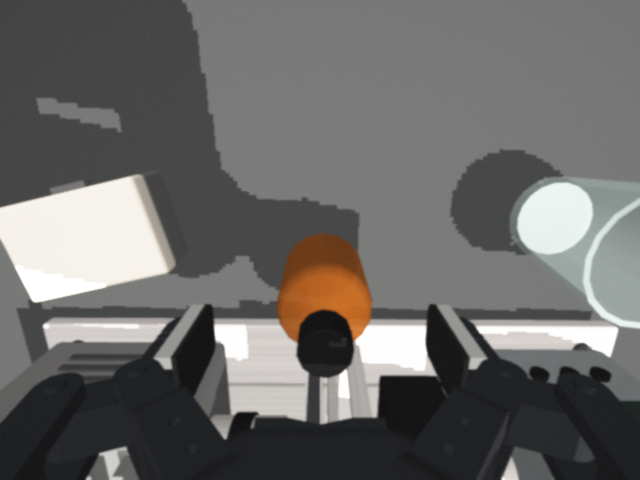

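Call:
arm_command([
  [[0,0,-0.2,0],[0.7,0.05,-0.2,0],[0.7,0.05,-0.1,0],[0,0,0,0]],
])

```text
time: 6.32
eef_pos: [0.4835, -0.0105, 0.0251]
tcp_rot: [0.0, 0.708, 0.0, 0.706]
contact_force: [0.1, 1.2, 0.0]
opening: 0.999
```

Call:
arm_command([
  [[0,0,0.3,0],[0,0,0,0],[0,0,0,0]],
])

```text
time: 6.7
eef_pos: [0.4877, -0.0108, 0.0263]
tcp_rot: [-0.0, 0.707, 0.0, 0.707]
contact_force: [-0.7, 0.3, 0.2]
opening: 0.999
```

Close on the bottle, moderately.

Call:
arm_command([
  [[0,0,0,0],[0,0,0,0],[0,0,0,0],[0,0,0,0],[0,0,0,0],[0,0,0,0],[0,0,0,0],[0,0,0,0]],
], grip=3.5, grip_force=30)

```text
time: 7.7
eef_pos: [0.4878, -0.0105, 0.0266]
tcp_rot: [0.0, 0.707, 0.0, 0.707]
contact_force: [-1.0, 2.5, 5.6]
opening: 0.496
```

Run:
```python
from h import *
p,A=axes(); print(p,A.round(3).tolist())
cv2.imwrite("pics/e_w.png",optics.read_camera("wrist"))
```

```text
[ 0.48777673 -0.01045967  0.02655457] [[0.0, -0.0, 1.0], [0.0, 1.0, 0.0], [-1.0, 0.0, 0.0]]
```

View pics/e_w.png

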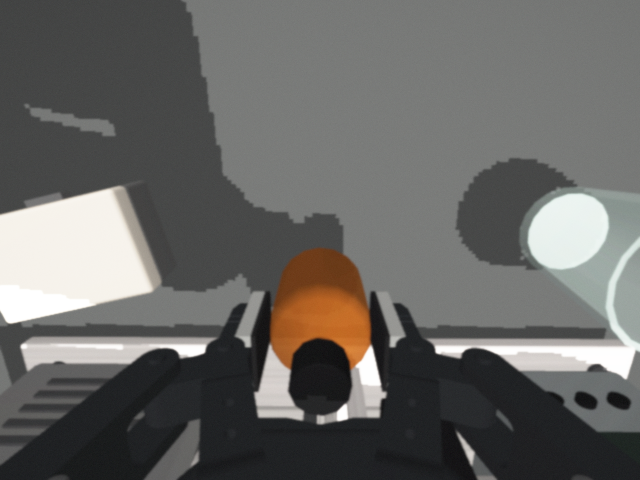

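Call:
arm_command([
  [[0,0,0,0],[0,0,0,0],[0.35,0,0,0],[0.35,0,0,0],[0,0,0,0],[0,0,0,0]],
], grip=6.0)

```text
time: 8.5
eef_pos: [0.4875, -0.0107, 0.019]
tcp_rot: [-0.0, 0.707, 0.0, 0.707]
contact_force: [0.4, -0.8, 0.1]
opening: 0.704
```

Call:
arm_command([
  [[0,0,0,0],[0,0,0,0],[0,0,0,0],[0,0,0,0],[0,0,0,0]],
], grip=3.5, grip_force=30)

```text
time: 9.12
eef_pos: [0.4878, -0.0107, 0.0196]
tcp_rot: [-0.0, 0.707, 0.0, 0.707]
contact_force: [-1.4, 1.4, 4.7]
opening: 0.512
```

Run:
```python
from h import *
p,A=axes(); s=sensors.get_state();print(p,s["opening"],s["contact_force"])
cv2.imwrite("pics/f_w.png",optics.read_camera("wrist"))
im=optics.read_camera("side"); cv2.imwrite("pics/f_s.png",cv2.resize(im[180:330,260:460],None,fx=4,fy=4,interpolation=2))
```

```text
[ 0.48781971 -0.01069075  0.01958049] 0.5122935933695634 [-1.35787951  1.42187744  4.69292996]
```

View pics/f_s.png

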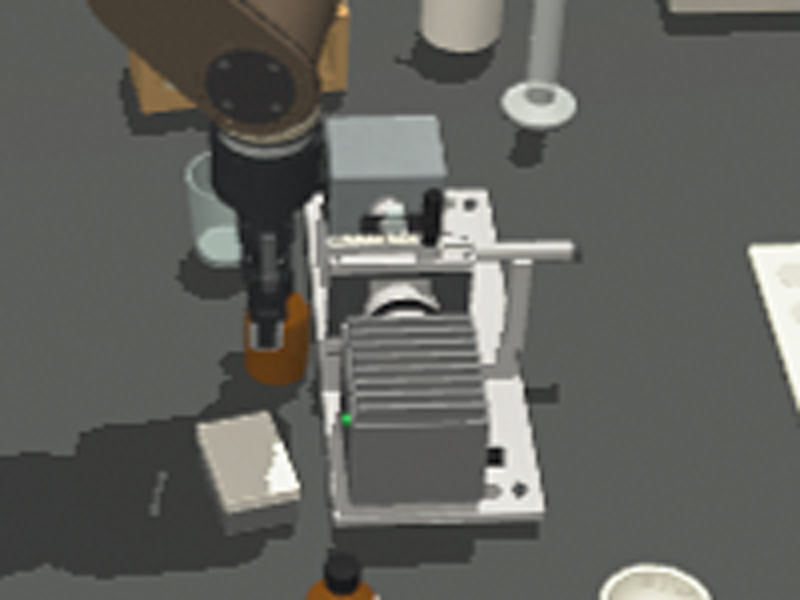

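View pics/f_w.png

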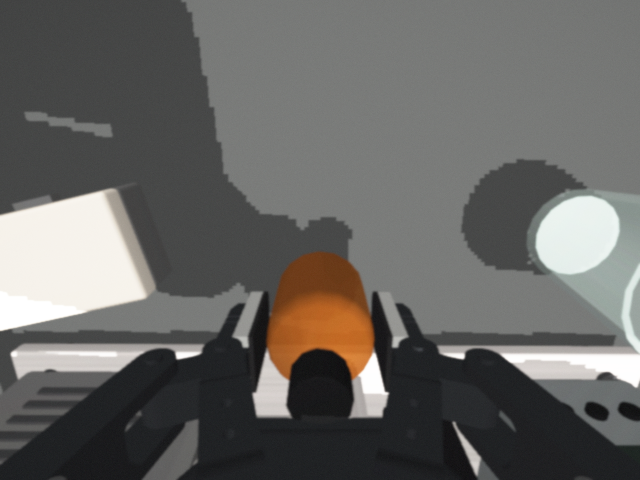

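Call:
arm_command([
  [[0,0,0,0],[-0.5,0,-0.2,0],[-1,0,-0.5,0],[-1,0,-1,0],[-1,0,-1.5,0],[0,0,0,0]],
], grip_force=45)

```text
time: 9.98
eef_pos: [0.4551, -0.0108, 0.0547]
tcp_rot: [-0.0, 0.707, -0.0, 0.708]
contact_force: [0.4, 1.1, -1.0]
opening: 0.508
```

Run:
```python
from h import *
p,A=axes(); s=sensors.get_state();print(p,s["opening"],s["contact_force"])
cv2.imwrite("pics/g_w.png",optics.read_camera("wrist"))
im=optics.read_camera("side"); cv2.imwrite("pics/g_s.png",cv2.resize(im[180:330,240:440],None,fx=4,fy=4,interpolation=2))
```

```text
[ 0.45511194 -0.01076822  0.054701  ] 0.5084768892670273 [ 0.35586605  1.07659161 -0.96861427]
```

View pics/g_s.png

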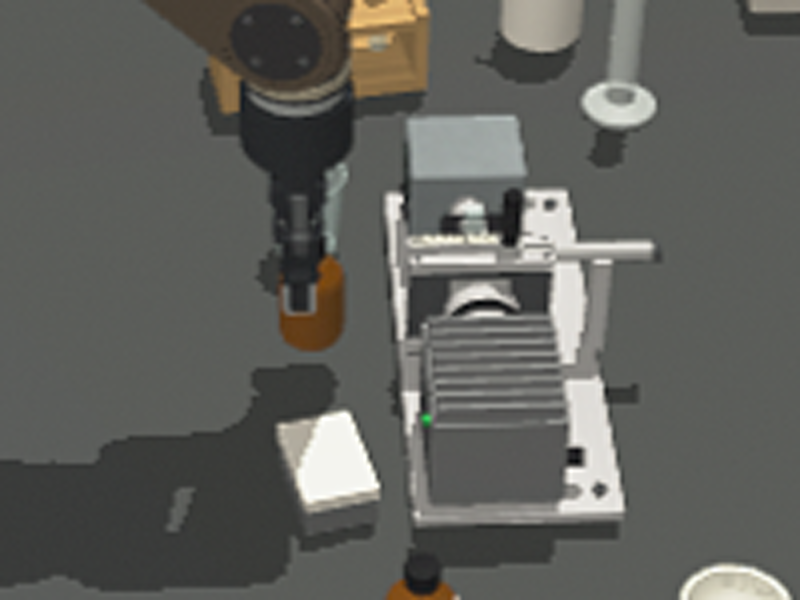

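View pics/g_w.png

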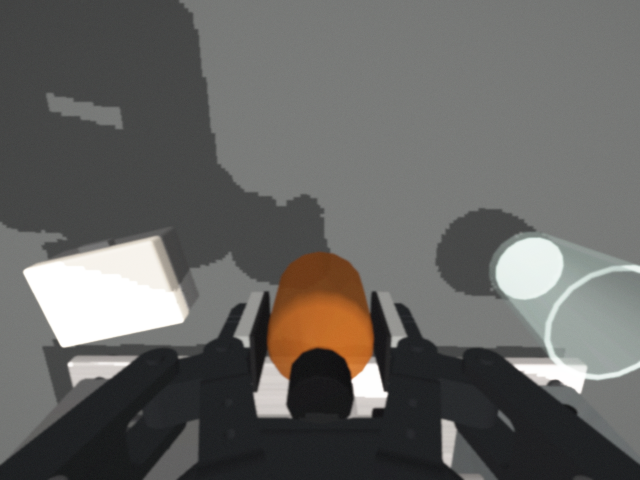

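Call:
arm_command([
  [[-2,0,0,0],[-2,-1.5,0,0],[-2,-2.4,0,0],[-0.5,-3,-0.3,0],[0,-3,-0.3,0],[0,-3,-0.3,0],[0,-3,-0.3,0],[0,-3,-0.3,0],[0,-3,-0.3,0],[0,-3,-0.3,0],[0,-3,0,0],[0,-2.5,0,0],[0,-1.5,0,0],[0,0,0,-0.11],[0,0,0,-0.11],[0,0,0,0]],
])

```text
time: 12.08
eef_pos: [0.4347, -0.3295, 0.1189]
tcp_rot: [-0.077, 0.703, 0.078, 0.703]
contact_force: [-0.5, 0.4, -1.6]
opening: 0.505
```

Run:
```python
from h import *
p,A=axes(); s=sensors.get_state();print(p,s["opening"],A.round(3).tolist())
M=model("wrist");im=optics.read_camera("wrist");
for b,c in (((.434,-.330),(0,255,0)),):
    pass
o=np.array([.476,-.3205]);yw=.22
def tp(x,y,z): return proj(M,[o[0]+x*np.cos(yw)-y*np.sin(yw),o[1]+x*np.sin(yw)+y*np.cos(yw),z])
for x,y in ((-.085,-.06),(-.085,.06),(.085,.06),(.085,-.06)):
    q=tp(x,y,.022); cv2.circle(im,(int(q[1]),int(q[0])),3,(0,0,255),1)
for t in np.linspace(0,6.28,40):
    q=tp(-.035+.023*np.cos(t),.023*np.sin(t),.004); cv2.circle(im,(int(q[1]),int(q[0])),1,(255,255,0),-1)
cv2.imwrite("pics/i_w.png",im)
print(delta([.434,-.330,.0246]))
```

```text
[ 0.43465219 -0.32950467  0.11885282] 0.5045662933445816 [[-0.0, -0.218, 0.976], [0.001, 0.976, 0.218], [-1.0, 0.001, -0.0]]
[ 9.43180095 -0.04081787 -0.07276625]
```

View pics/i_w.png

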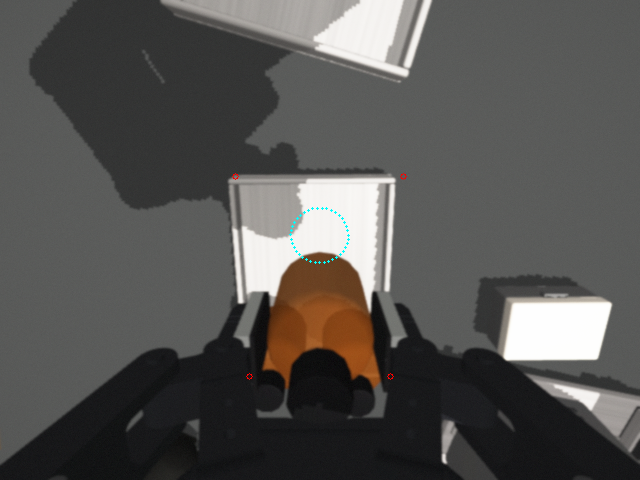

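Call:
arm_command([
  [[2,-0.15,-0.05,0],[2,-0.15,0,0],[2,0,0,0],[1.5,0,0,0],[0.8,0,0,0],[0,0,0,0],[0,0,0,0]],
])

```text
time: 13.0
eef_pos: [0.4352, -0.3333, 0.0369]
tcp_rot: [-0.078, 0.703, 0.077, 0.703]
contact_force: [-0.0, -0.2, -0.6]
opening: 0.507
```

Run:
```python
from h import *
p,A=axes(); s=sensors.get_state();print(p,s["opening"],s["contact_force"])
im=optics.read_camera("side"); cv2.imwrite("pics/j_s.png",cv2.resize(im[280:430,250:450],None,fx=4,fy=4,interpolation=2))
cv2.imwrite("pics/j_w.png",optics.read_camera("wrist"))
```

```text
[ 0.43524638 -0.33326939  0.03693349] 0.5065621165556645 [-0.01600506 -0.20368055 -0.57768228]
```

View pics/j_s.png

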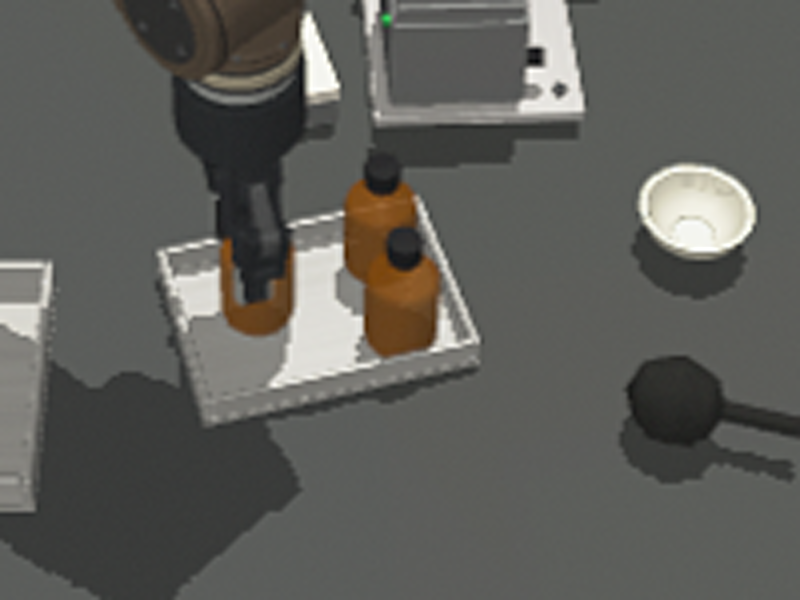

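View pics/j_w.png

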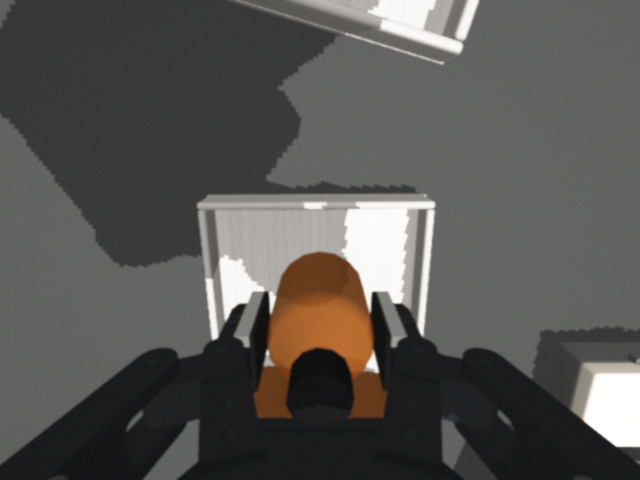

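Call:
arm_command([
  [[0.5,0,0,0],[0.4,0,0,0],[0.2,0,0,0],[0,0,0,0]],
])

```text
time: 13.6
eef_pos: [0.4346, -0.3326, 0.0248]
tcp_rot: [-0.078, 0.703, 0.078, 0.703]
contact_force: [-0.3, -0.5, 0.1]
opening: 0.508
```

Call:
arm_command([
  [[0.15,0,0,0],[0,0,0,0]],
])

```text
time: 13.85
eef_pos: [0.4349, -0.3329, 0.0238]
tcp_rot: [-0.078, 0.703, 0.078, 0.703]
contact_force: [1.1, 0.5, -0.1]
opening: 0.506
```

Call:
arm_command([
  [[0.15,0,0,0],[0,0,0,0]],
])

```text
time: 14.1
eef_pos: [0.4351, -0.333, 0.0238]
tcp_rot: [-0.078, 0.703, 0.078, 0.703]
contact_force: [-2.0, 3.2, 6.8]
opening: 0.507
```

Contact with the floor. Release and rise.

Call:
arm_command([
  [[0,0,0,0],[0,0,0,0],[0,0,0,0],[-0.5,0,0,0],[-1,0,0,0],[-2,0,0,0],[-3,0,0,0],[-3,0,0,0],[-3,0,0,0],[-3,0,0,0],[-2,0,0,0]],
], grip=6.3)

```text
time: 15.48
eef_pos: [0.4352, -0.3333, 0.2]
tcp_rot: [-0.079, 0.702, 0.077, 0.704]
contact_force: [0.4, 0.5, -0.4]
opening: 0.739
```

Run:
```python
from h import *
p,A=axes(); print(p)
im=optics.read_camera("side"); cv2.imwrite("pics/k_s.png",cv2.resize(im[200:430,220:460],None,fx=2.6,fy=2.6,interpolation=2))
print(delta([.53,-.006,.235]))
```

```text
[ 0.43523996 -0.33326282  0.19997968]
[-3.36362878 29.9645214  16.33763696]
```

View pics/k_s.png

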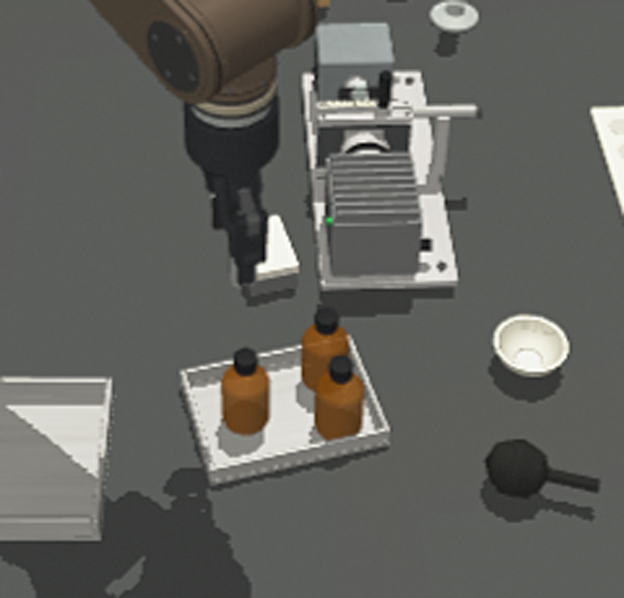

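Call:
arm_command([
  [[-1.7,1.4,0.8,0],[-1.7,2.9,1.55,0],[0,3.2,1.75,0],[0,3.2,1.75,0],[0,3.2,1.75,0],[0,3.2,1.75,0],[0,3.2,1.75,0],[0,3.2,1.75,0],[0,3.2,1.75,0],[0,2.5,1.4,0.055],[0,0,0,0.11],[0,0,0,0.055],[0,0,0,0],[0,0,0,0]],
], grip=5.5)

```text
time: 17.27
eef_pos: [0.5268, -0.0124, 0.231]
tcp_rot: [-0.0, 0.707, 0.001, 0.707]
contact_force: [-0.4, -0.4, -0.8]
opening: 0.641
```

Run:
```python
from h import *
p,A=axes(); print(p,A.round(3).tolist())
M=model("wrist"); im=optics.read_camera("wrist"); cv2.imwrite("pics/l_w.png",im)
for q,z in (("photometer",0),("thumb_post",.134),("half_mark",.106),("shutter",0)):
    for r in optics.place_of("wrist",q)[:3]:
        print(q,round(r["conf"],2),np.round(r["at"],1),onz(M,r["at"],z).round(4)[:2])
P=np.array([.58,-.006,0])
for n,v in (("fL",(-.055,-.17,.018)),("fR",(-.055,.17,.018)),("post",(.02,0,.134)),("posttop",(.02,0,.152)),("half",(-.01,0,.106)),("frameFL",(-.05,-.015,.104)),("frameFR",(-.05,.015,.104))):
    q=proj(M,P+v); cv2.circle(im,(int(round(q[1])),int(round(q[0]))),3,(0,0,255),1)
cv2.imwrite("pics/l_ann.png",im)
```

```text
[ 0.52677984 -0.01242     0.231018  ] [[-0.001, -0.001, 1.0], [0.0, 1.0, 0.001], [-1.0, 0.0, -0.001]]
photometer 0.75 [244.1 322.7] [ 0.5793 -0.0096]
thumb_post 0.8 [321.9 327.2] [ 0.6013 -0.0068]
half_mark 0.69 [116.7   7.5] [ 0.4436 -0.2481]
half_mark 0.6 [272.7 330.3] [ 0.57   -0.0039]
shutter 0.55 [246.4 327.6] [ 0.5821 -0.0039]
```

View pics/l_ann.png

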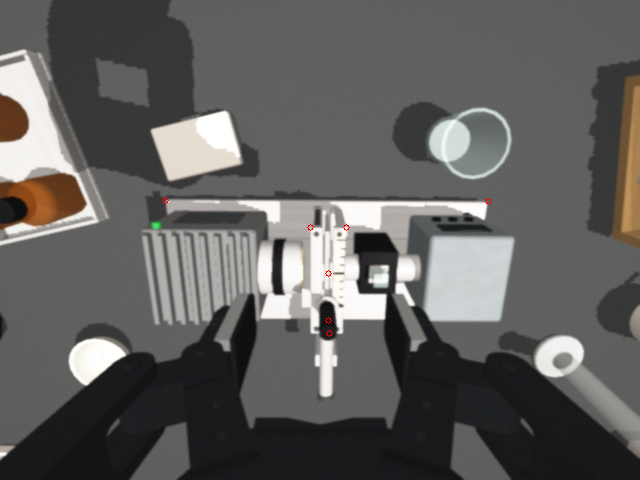

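Call:
arm_command([
  [[0,0.15,2,0],[0,0.2,2.5,0],[0,0.2,2.8,0],[1.5,0,0,0],[2,0,0,0],[0,0,0,0],[0,0,0,0]],
])

```text
time: 18.4
eef_pos: [0.5995, -0.0074, 0.1959]
tcp_rot: [0.0, 0.707, 0.0, 0.707]
contact_force: [0.7, 0.9, 0.5]
opening: 0.644
```

Run:
```python
from h import *
print(delta([.6005,-.007,.117]))
for c in ("side","scene"):
    M=model(c); im=optics.read_camera(c); r,k=proj(M,[.58,0,.12]); r,k=int(r),int(k)
    cv2.imwrite(f"pics/m_{c}.png",cv2.resize(im[r-70:r+70,k-90:k+90],None,fx=4,fy=4,interpolation=2))
```

```text
[7.88967304 0.03662337 0.10537914]
```

View pics/m_side.png

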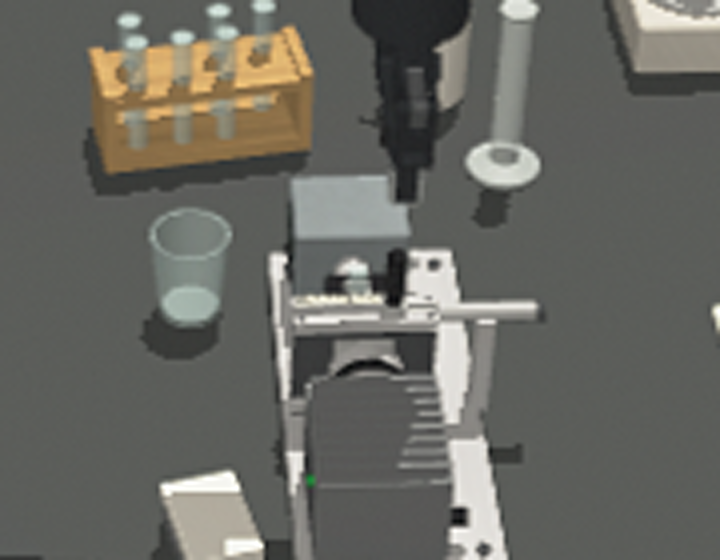

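View pics/m_scene.png

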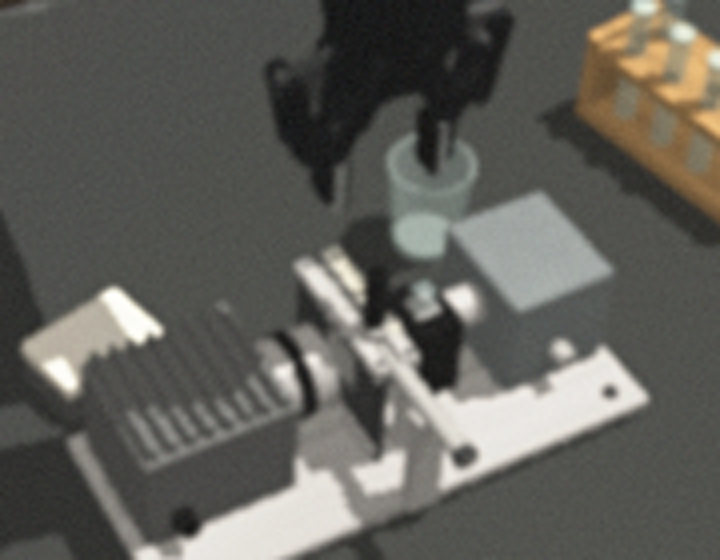

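Call:
arm_command([
  [[1.5,0,0.1,0],[1.5,0,0,0],[1.5,0,0,0],[1.5,0,0,0],[1,0,0,0],[0.5,0,0,0],[0,0,0,0],[0,0,0,0]],
])

```text
time: 19.5
eef_pos: [0.6016, -0.0074, 0.1219]
tcp_rot: [-0.0, 0.707, -0.0, 0.708]
contact_force: [0.7, -0.4, 0.3]
opening: 0.645
```

Call:
arm_command([
  [[0.3,0,0,0],[0,0,0,0],[0,0,0,0],[0,0,0,0],[0,0,0,0],[0,0,0,0],[0,0,0,0],[0,0,0,0],[0,0,0,0],[0,0,0,0]],
], grip=0.8, grip_force=80)

```text
time: 20.75
eef_pos: [0.6011, -0.0065, 0.1184]
tcp_rot: [0.001, 0.707, 0.001, 0.707]
contact_force: [-0.9, 4.9, 2.8]
opening: 0.119
```

Run:
```python
from h import *
p,A=axes(); s=sensors.get_state();print(p,s["opening"],s["contact_force"])
for c in ("side","scene"):
    M=model(c); im=optics.read_camera(c); r,k=proj(M,[.58,0,.12]); r,k=int(r),int(k)
    cv2.imwrite(f"pics/n_{c}.png",cv2.resize(im[r-70:r+70,k-90:k+90],None,fx=4,fy=4,interpolation=2))
cv2.imwrite("pics/n_w.png",optics.read_camera("wrist"))
```

```text
[ 0.60106414 -0.00651141  0.11840551] 0.11926723221718677 [-0.86663086  4.86707498  2.77628312]
```

View pics/n_side.png

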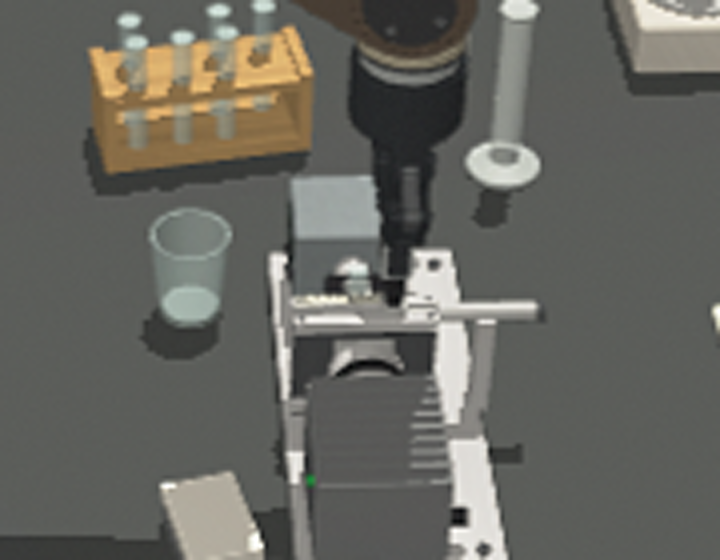

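View pics/n_w.png

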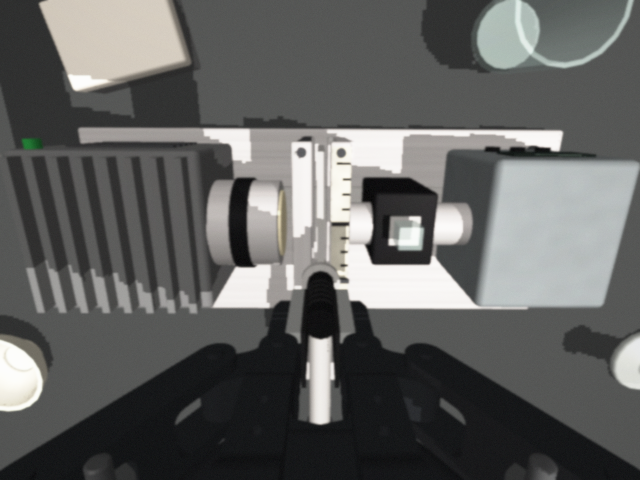

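Call:
arm_command([
  [[0,0,-0.3,0],[0,0,-0.4,0],[0,0,-0.4,0],[0,0,-0.4,0],[0,0,0,0],[0,0,0,0]],
])

```text
time: 21.65
eef_pos: [0.5876, -0.0064, 0.1184]
tcp_rot: [0.001, 0.706, 0.001, 0.709]
contact_force: [3.0, 6.5, 0.4]
opening: 0.117
```

Run:
```python
from h import *
p,A=axes(); s=sensors.get_state();print(p,s["opening"],s["contact_force"])
cv2.imwrite("pics/o_w.png",optics.read_camera("wrist")[60:460,120:560])
```

```text
[ 0.58759533 -0.00644277  0.11843146] 0.11660943548512806 [2.96789856 6.4686506  0.44789997]
```

View pics/o_w.png

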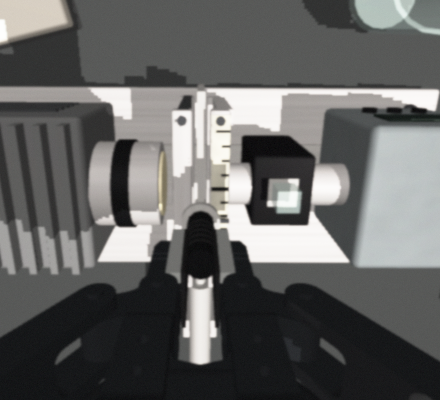

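Call:
arm_command([
  [[0,0,-0.4,0],[0,0,-0.4,0],[0,0,-0.4,0],[0,0,-0.3,0],[0,0,0,0],[0,0,0,0]],
])

```text
time: 22.45
eef_pos: [0.5732, -0.0064, 0.1185]
tcp_rot: [0.001, 0.705, 0.001, 0.709]
contact_force: [5.8, 6.7, -2.1]
opening: 0.119
```

Run:
```python
from h import *
p,A=axes(); s=sensors.get_state();print(p,s["opening"],s["contact_force"])
im=optics.read_camera("wrist");cv2.imwrite("pics/p_w.png",cv2.resize(im[120:320,220:460],None,fx=3,fy=3,interpolation=2))
a=cv2.imread("pics/n_w.png");cv2.imwrite("pics/n_wc.png",cv2.resize(a[120:320,220:460],None,fx=3,fy=3,interpolation=2))
```

```text
[ 0.573231   -0.00637797  0.11847633] 0.11859715171790514 [ 5.78036622  6.69953692 -2.0645097 ]
```

View pics/p_w.png

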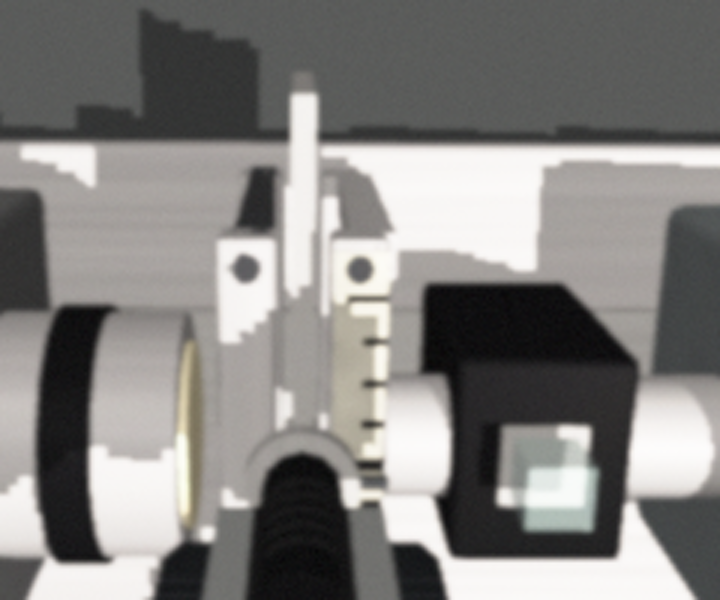

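View pics/n_wc.png

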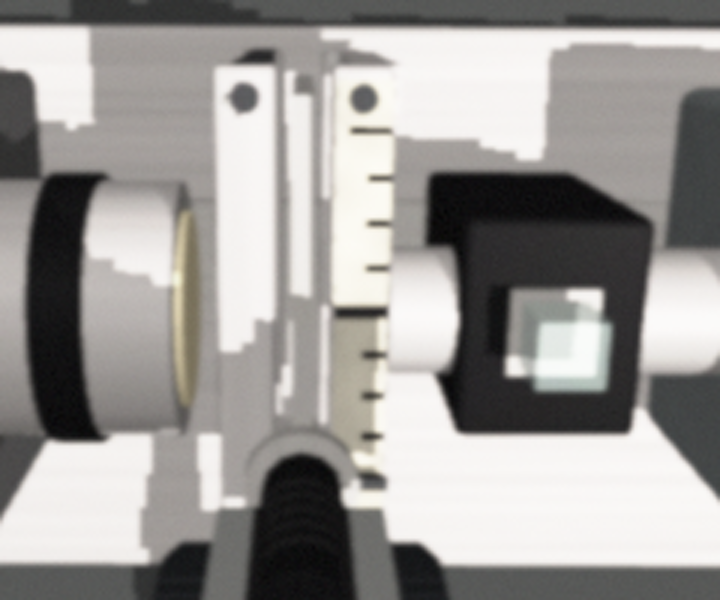

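Call:
arm_command([
  [[0,0,-0.22,0],[0,0,0,0],[0,0,0,0],[0,0,0,0]],
])

```text
time: 23.0
eef_pos: [0.5712, -0.0064, 0.1185]
tcp_rot: [0.001, 0.705, 0.001, 0.709]
contact_force: [5.6, 6.2, -1.8]
opening: 0.118
```

Run:
```python
from h import *
p,A=axes(); s=sensors.get_state();print(p,s["opening"],s["contact_force"])
im=optics.read_camera("wrist");cv2.imwrite("pics/q_w.png",cv2.resize(im[120:320,220:460],None,fx=3,fy=3,interpolation=2))
for c in ("side","scene"):
    M=model(c); im=optics.read_camera(c); r,k=proj(M,[.55,-.03,.10]); r,k=int(r),int(k)
    cv2.imwrite(f"pics/q_{c}.png",cv2.resize(im[r-70:r+70,k-90:k+90],None,fx=4,fy=4,interpolation=2))
```

```text
[ 0.57117997 -0.00639862  0.11846127] 0.11782508756916225 [ 5.57638554  6.21022919 -1.76111866]
```

View pics/q_w.png

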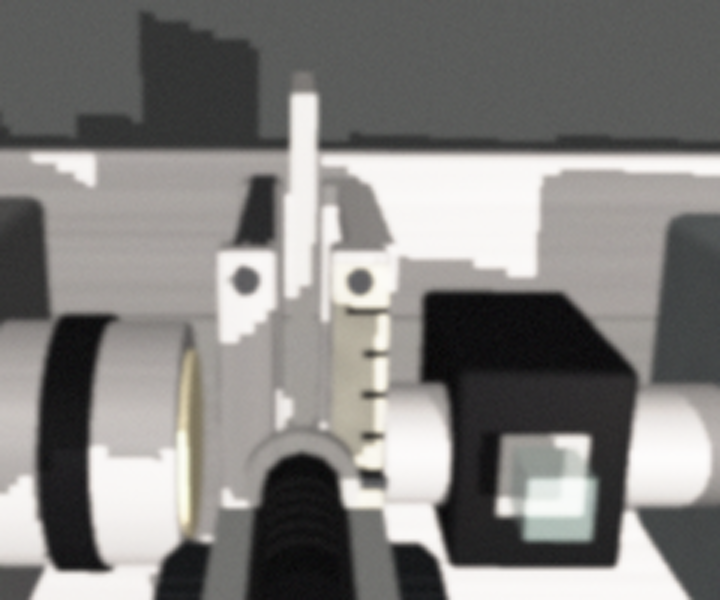

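View pics/q_side.png

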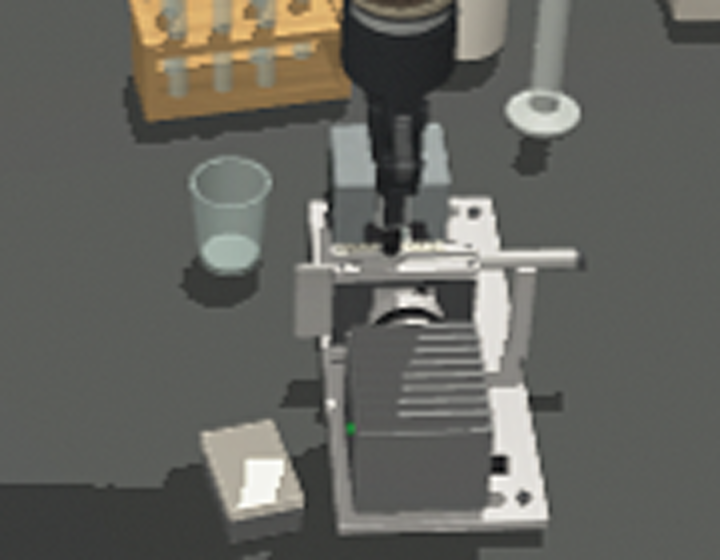

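Call:
arm_command([
  [[0,0,0,0],[0,0,0,0],[0,0,0,0],[0,0,0,0],[0,0,0,0],[0,0,0,0],[0,0,0,0],[0,0,0,0]],
])

```text
time: 24.15
eef_pos: [0.5712, -0.0064, 0.1185]
tcp_rot: [0.001, 0.705, 0.001, 0.709]
contact_force: [5.5, 6.2, -1.8]
opening: 0.116
```

Run:
```python
from h import *
p,A=axes(); s=sensors.get_state();print(p,s["opening"],s["contact_force"])
im=optics.read_camera("wrist");cv2.imwrite("pics/r_w.png",cv2.resize(im[120:320,220:460],None,fx=3,fy=3,interpolation=2))
cv2.imwrite("pics/r_side.png",optics.read_camera("side"))
```

```text
[ 0.5711727  -0.00637297  0.11847561] 0.11642105530450275 [ 5.49194913  6.22249253 -1.82062496]
```

View pics/r_w.png

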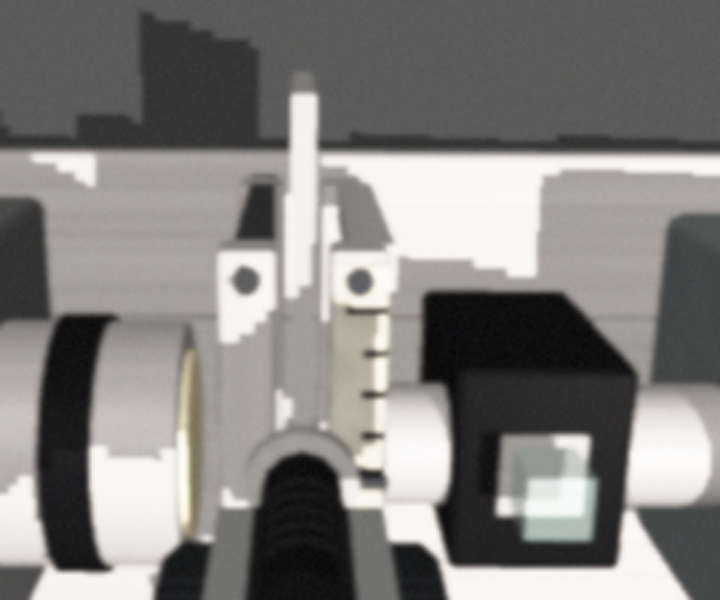

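View pics/r_side.png

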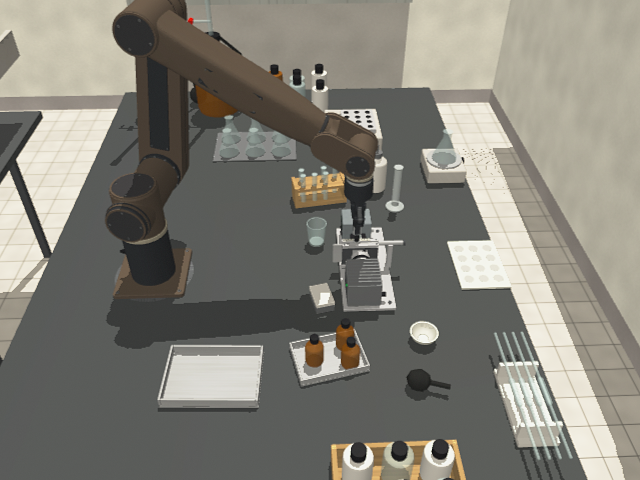

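Steady: the half line is where the shut line was relative to the post, and the bottle stands in the small tray.

```bash
python3 -c "
from plant import ctrl
print(ctrl.sign_off())"
```

```text
the job is handed in; nothing more can be done
None
```

The job is handed in at about 24 s. The amber bottle stands upright in the small tray, and the gripper is still holding the shutter at half.

- **Bottle:** I lifted it from in front of the shutter before touching the blade and set it down in the free half of the small tray with the other two. The first grip was on the shoulder, with the bottle still on the bench, so I let go and gripped it lower before lifting. The last side picture shows all three bottles upright in the tray and the beaker and cell box where they were.
- **Shutter:** I gripped the thumb post at 80 N and drew it 29.9 mm by the measured tool position, aiming for 30 and never past it. In the wrist picture the thick half-way line now sits level with the post where the shut line was, to within about 0.5 mm.
- **Steadiness:** Over a 1 s hold before sign-off the tool pose did not change and the spring pull stayed near 5.5 N.

**Readings that were a little off:**
- The finger opening read 3 to 4 mm less than the known widths on both the bottle and the post.
- There is a steady sideways force of about 6 N on the post. It is well under the limit, so I left it.

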